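# Select the third slot of the tuning desk's air box

## Task

The air box on the tuning desk has a gearstick lever that stands somewhere in the left-hand side of its H-shaped gate. Pushing the lever with the outside of the fingers only, gently and without gripping it, bring it in line with the crossing channel, push it across to the right-hand side, and then push it forward (away from the robot) fully home into the third slot, the far right one with three dimples. Leave the reed plate, the comb and all the other loose things where they are, and finish clear of everything.

Things in the scene. Friction and masses are not known exactly. Their poses are not given: they have to be found in the camera images.
- gate (a point): Centre of the H gate, on top of its plate; x points forward (away from the robot), y left, z up. Two slots run along x at y = +20 (left) and -20 mm (right), each 16 mm wide, from x = -31 to +31 mm, joined at x = 0 by a crossing channel 16 mm wide along y. Black dimples beyond the slot ends count them: 1 far left, 2 near left, 3 far right, 4 near right.
- air_box: Dark wooden air box fixed to the desk, with the flat aluminium gate plate on top (150 x 150 mm, upper face 80 mm above the desk). Origin on the desk under the gate's centre, axes as the gate's. A lower deck (top 54 mm above the desk) with the loose reed plate on it adjoins the box on its right, from y = -75 to -205 mm.
- knob (a point): Centre of the lever's wooden knob, a barrel 28 mm in diameter and 30 mm tall (top 14 mm above this point). The lever is a 10 mm steel stick that comes up through the gate and tilts about a pivot 60 mm below the gate point; the knob centre lies 125 mm from the pivot: 65 mm above the plate if upright, 7 to 18 mm lower when tilted in the slots.
- lever_across (a joint): Sideways tilt of the lever in rad: 0 in the middle, about -0.34 in the left-hand slots, about +0.34 in the right-hand slots (each +-0.05 of play); positive is to the right. 0.1 rad moves the knob about 12 mm. Stays where it is left; a push of about 2 to 3 N at the knob moves it.
- lever_fore (a joint): Fore-and-aft tilt of the lever in rad: 0 in line with the crossing channel (it can cross within about +-0.05), about +0.40 at the far end of a slot, -0.40 at the near end; positive is forward, away from the robot. The slot ends are hard stops: keep the fingers' force on the lever below 40 N. 0.1 rad moves the knob about 12 mm. Stays where it is left; a push of about 2 to 3 N at the knob moves it.
- reed_plate: Loose brass reed plate, 105 x 32 x 3 mm, on the air box's deck; origin at the centre of its underside, x along its length. Leave alone.
- comb: Loose bamboo comb, 104 x 28 x 7 mm, on the desk in front of the air box (robot side); origin at the centre of its underside. Leave alone.
- cover_plate: Loose chrome cover plate, 102 x 30 x 11 mm, on the desk left of the air box; origin at the centre of its underside. Leave alone.
- bench_block: Loose steel bench block, 65 x 65 x 22 mm, on the right of the desk; origin at the centre of its underside. Leave alone.
- screw_jar: Loose small glass jar, 48 mm in diameter, 55 mm tall, on the left of the desk; origin at the centre of its underside. Leave alone.
- screwdriver: Loose screwdriver, 150 mm long, lying on the left of the desk; origin under it, x along its length. Leave alone.

How it is judged:
By the outcome, as a careful person would: the job done as asked, in the order asked, and still so for the second after the job is handed in, with the robot touching nothing.
It also fails if it takes over 48 s, if anything falls off the work surface, if the arm or the gripper's body presses on something with over 40 N, if the wrist force passes 120 N, or if a joint passes its speed limit or range.

## Robot

A 7-joint arm with a two-finger parallel gripper is mounted at the origin on the work surface. World frame = base frame: x ahead of the robot, y to its left, z up, the work surface at z = 0. Lengths are in m, angles in rad, forces in N, time in s.
With the tool pointing down it reaches from about 0.35 to 0.9 m from the base axis. Payload 8.1 kg.
Tool frame: the origin (TCP) lies between the finger pads; the fingertips stand 14 mm ahead of it and the grasp point (between the pads) lies 5 mm behind it (r.nose_length is the distance from the TCP to the fingertips, in m); z points along the fingers, y is the line along which they close (so a half turn about z gives the same grasp; the last joint's range is limited). The gripper opens to 85 mm and grips with 20 to 120 N. Pads are 22 mm wide; open, the fingers measure 114 mm over their backs; the gripper's body (76 mm by 85 mm) begins 54 mm behind the grasp point. The pads swing forward as they close: fully open they stand 13 mm farther back than shut.
Start: joints at [1.119, 0.434, 0.025, 1.573, -0.012, 1.134, -0.075], TCP at [0.214, -0.587, 0.245] pointing down, gripper open.
Joint ranges: [-2.62, 2.62], [-0.44, 2.09], [-1.27, 1.32], [0.08, 2.57], [-1.32, 4.46], [0.12, 2], [-2.74, 2.74]. Speed limits (rad/s): [2.22, 2.22, 3.01, 3.01, 3.14, 3.14, 3.14].

## Interface

Orientations are given as a rotation vector (axis times angle).
In Python, from plant import r gives the robot as it stands.
- The arm moves only by the tool apply_moves, never from a script. Its argument "increments" is a list of rows, each a list of 3 entries, a list of its own where there are three numbers: the shift along the tool's x, y, z in m, then the turn about the tool's z in rad, then the opening, from -1 (shut) to 1 (fully open), so that 0 is half open. A call has 1 to 10 rows; each row is the pose to reach, as a shift and turn from the pose commanded when the call began, along the tool's axes at that moment; what a row does not reach only later rows make up. A row lasts 1/8 s, in which the tool goes at most 62.5 mm and 10.7 degrees, less where a joint would pass 70% of its speed; a pose out of reach is approached as far as the arm can. A call with a gripper value outside its range is refused whole. The fingers move at their own pace and stop on an object; "newtons" is the grip in N (left out, the last holds). Time passes only in rows, so rows that repeat a pose let the fingers close. It gives the time, the measured TCP pose, the force, the opening and the grip force at its end, in the units of the state.
- r.get_obs(): the state, without advancing time (a new reading comes with each control period).
- r.get_image(name): name is "scene" or "top" or "wrist"; returns the picture (400x640x3 uint8, red, green, blue); there is no depth.
- r.calibration(name): a dict with "K" (3x3 intrinsics, pixels), "k1" (the pictures are not rectified: a ray, as slopes to the right and down, at radius r is drawn at 1 + k1 r^2 times it, then the intrinsics apply), "extrinsics" (4x4, takes a point from world to camera coordinates); the wrist camera has in their place "hand_eye" (4x4, takes a point from camera to tool coordinates, whose origin is the TCP and whose axes are the flange's). Camera axes: x right, y up, looking along -z (the intrinsics and any distortion apply to the point x, -y, -z); pixel columns grow to the right and rows downward; lengths in m; the calibration is good to about 2 mm. A picture is of the moment at which its call begins: read the wrist's pose just before it. calibration takes no time and is no camera call.
- r.sign_off(): hands the job in; it is judged then, once.
The state is a dict: "time": time; "joints": joint angles; "dq": joint speeds; "joint_efforts": joint torques, N m; "ee_pos": TCP position; "tcp_rot": TCP orientation; "force": force on the tool from outside, world axes, zero at the start; "torque": the same for the moment, N m; "grip_width": finger opening in m; "grasp_force": force on a finger pad.
Only numpy, scipy, OpenCV 4.12 (cv2) and the standard library are available. Lean on these libraries where they do the work, as an engineer would, in place of code of your own. Each camera call takes 0.05 s, during which the arm holds its last target. There are 200 camera calls.

## Working session

There is one attempt and no reset: what is moved stays moved. The work goes in short steps, Python scripts to look and compute and a tool call to move; the robot and the scene stay as the last step left them, time stands still between calls to the robot, and variables do not carry over. Pictures are saved under pics/ and viewed, at most 12 in all, crops included, and the job is handed in when it is done.

Besides the shell and the picture viewer there is one more tool, called after "Call:" by a JSON object that holds its "fn" and its "kwargs", one argument or row to a line. apply_moves: Moves the arm, as the interface text tells. Its arguments: {"type":"object","properties":{"increments":{"type":"array"},"newtons":{"type":"number"}},"required":["increments"]}

```bash
mkdir -p pics; ls; python3 - <<'E'
from plant import r
import cv2,numpy as np
o=r.get_obs();print(o['time'],o['ee_pos'],o['tcp_rot'],o['force'],o['grip_width'],r.nose_length)
for n in('scene','top'):
    im=r.get_image(n);cv2.imwrite(f'pics/{n}0.png',im[:,:,::-1]);c=r.calibration(n);print(n,c)
print(r.calibration('wrist'))
E
```

```text
pics
0.0 [ 0.21338634 -0.58692711  0.24453273] [-3.09244865e+00 -5.44740106e-01  6.14995072e-04] [-0.47405243 -0.74270926 -0.54537983] 0.0853710445153639 0.014
scene {'K': array([[419.50144775,   0.        , 321.84410268],
       [  0.        , 419.50144775, 203.29182921],
       [  0.        ,   0.        ,   1.        ]]), 'k1': -0.052826442027513666, 'extrinsics': array([[ 0.8674887 ,  0.4973066 ,  0.01222682, -0.45554287],
       [-0.4096661 ,  0.70023606,  0.58467354,  0.15545024],
       [ 0.28220035, -0.51220661,  0.81117653, -1.59125466],
       [ 0.        ,  0.        ,  0.        ,  1.        ]])}
top {'K': array([[462.33762203,   0.        , 323.09323478],
       [  0.        , 462.33762203, 192.81896494],
       [  0.        ,   0.        ,   1.        ]]), 'k1': -0.02172008617683609, 'extrinsics': array([[-0.00449993, -0.99998528,  0.00303241, -0.01365949],
       [ 0.98541801, -0.00391854,  0.17010584, -0.52427076],
       [-0.17009146,  0.00375366,  0.98542113, -1.22233693],
       [ 0.        ,  0.        ,  0.        ,  1.        ]])}
{'K': array([[292.32987659,   0.        , 323.86169234],
       [  0.        , 292.32987659, 201.82015716],
       [  0.        ,   0.        ,   1.        ]]), 'k1': -0.008348937248891226, 'hand_eye': array([[ 2.44376313e-04,  9.45734590e-01,  3.24940033e-01,
         8.40608628e-02],
       [ 9.99999464e-01,  9.58238952e-05, -1.03095993e-03,
         1.00160762e-03],
       [-1.00615149e-03,  3.24940110e-01, -9.45734060e-01,
        -1.28953873e-01],
       [ 0.00000000e+00,  0.00000000e+00,  0.00000000e+00,
         1.00000000e+00]])}
```

View pics/scene0.png

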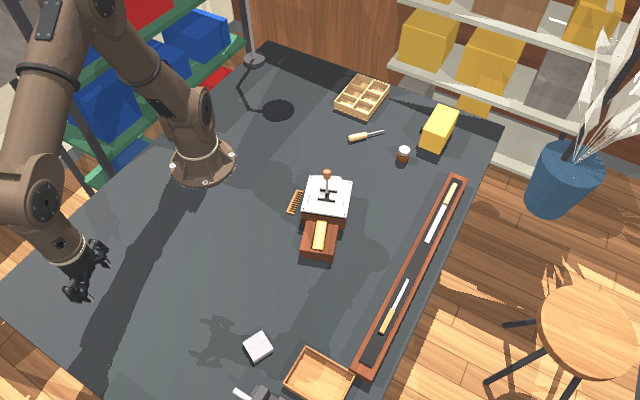

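View pics/top0.png

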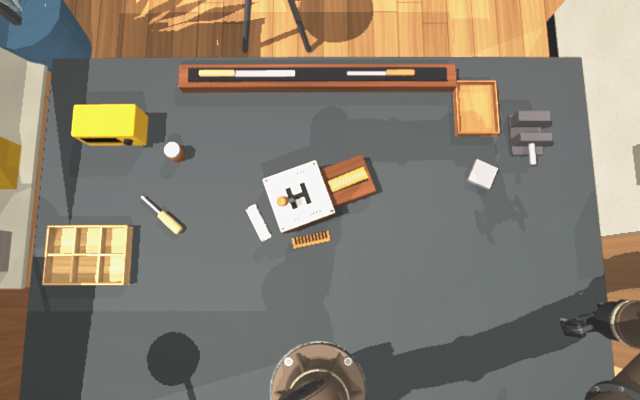

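The top view shows the gate plate around (299,196), yawed about +18°, with the knob near (283,201), and the deck to the right near (348,178). The scene view shows the knob at (327,174) and the plate at (327,195). The cover plate is at (258,222) and the comb at (311,240) in the top view.

```bash
cat > h.py <<'E'
import numpy as np,cv2
from plant import r
def cast(name,px,T=None):
    c=r.calibration(name);K=c['K'];u=(np.array(px,float)-K[:2,2])/[K[0,0],K[1,1]]
    s=u.copy()
    for _ in range(10): s=u/(1+c['k1']*(s@s))
    d=np.array([s[0],-s[1],-1])
    if name=='wrist':
        M=T@c['hand_eye'];return M[:3,3],M[:3,:3]@d
    E=c['extrinsics'];return -E[:3,:3].T@E[:3,3],E[:3,:3].T@d
def onz(ray,z): p,d=ray;return p+d*(z-p[2])/d[2]
def meet(a,b):
    A=np.c_[a[1],-b[1]];t=np.linalg.lstsq(A,b[0]-a[0],rcond=None)[0]
    p,q=a[0]+t[0]*a[1],b[0]+t[1]*b[1];return (p+q)/2,np.linalg.norm(p-q)
def proj(name,P):
    c=r.calibration(name);E=c['extrinsics'];q=E[:3,:3]@P+E[:3,3];s=np.array([q[0],-q[1]])/-q[2]
    return c['K'][:2,:2]@(s*(1+c['k1']*(s@s)))+c['K'][:2,2]
def biggest(m,roi):
    x0,y0,x1,y1=roi;z=np.zeros_like(m);z[y0:y1,x0:x1]=m[y0:y1,x0:x1]
    cs,_=cv2.findContours(z,cv2.RETR_EXTERNAL,cv2.CHAIN_APPROX_NONE);return max(cs,key=cv2.contourArea)
E
python3 - <<'E'
from h import *
t=cv2.imread('pics/top0.png');s=cv2.imread('pics/scene0.png')
ht,hs=[cv2.cvtColor(i,cv2.COLOR_BGR2HSV) for i in(t,s)]
pl=biggest(cv2.inRange(ht,(0,0,150),(180,50,255)),(255,150,340,240))
pts=np.array([onz(cast('top',p[0]),.08)[:2]*1000 for p in pl],np.float32)
print('plate',cv2.minAreaRect(pts))
kt=biggest(cv2.inRange(ht,(5,90,90),(25,255,255)),(270,188,296,214))
ks=biggest(cv2.inRange(hs,(5,90,60),(25,255,255)),(315,163,340,184))
for k in(kt,ks):print(cv2.boundingRect(k),cv2.contourArea(k))
c=[cv2.minAreaRect(k)[0] for k in(kt,ks)];print(c,meet(cast('top',c[0]),cast('scene',c[1])))
a=cv2.resize(t[150:245,235:385],None,fx=5,fy=5,interpolation=2)
cv2.imwrite('pics/crop1.png',a)
E
```

```text
plate ((511.6839599609375, 51.34059524536133), (154.16712951660156, 154.75521850585938), 19.937288284301758)
(277, 196, 12, 10) 78.0
(323, 169, 8, 11) 57.0
[(282.5, 200.5), (326.5, 174.0)] (array([0.48961937, 0.08784781, 0.13728429]), np.float64(0.0017132521362206298))
```

View pics/crop1.png

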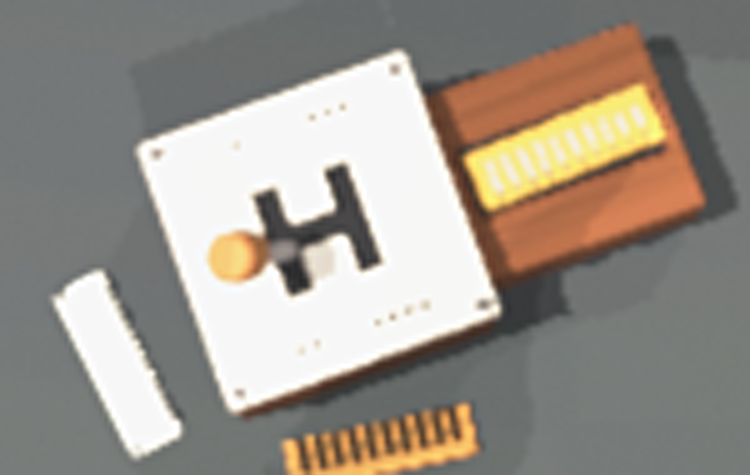

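The crop shows the lever tilted into the left slot, slightly near of the crossing. By measurement, the gate is at (0.512, 0.051) with yaw 20°. The knob in the gate frame is at about (-8, +42, 57) mm. The tool is already aligned with the gate (tool x is gate x, tool y is gate -y), so I'm moving over with the fingers shut.

Call:
{"fn": "apply_moves", "kwargs": {
  "increments": [
    [[0.03,-0.04,0],0,-1],
    [[0.065,-0.083,0],0,-1],
    [[0.098,-0.125,0],0,-1],
    [[0.13,-0.166,0],0,-1],
    [[0.163,-0.208,0],0,-1],
    [[0.196,-0.25,0],0,-1],
    [[0.228,-0.29,0],0,-1],
    [[0.26,-0.332,0],0,-1],
    [[0.293,-0.374,0],0,-1],
    [[0.326,-0.415,0],0,-1]
  ],
  "newtons": 20
}}

```text
time: 1.35
ee_pos: [0.3782, -0.0843, 0.2453]
tcp_rot: [3.094, 0.545, 0.0]
force: [0.5, -0.3, 0.4]
grip_width: -0.0003
grasp_force: 0.0
```

Call:
{"fn": "apply_moves", "kwargs": {
  "increments": [
    [[0.033,-0.042,0],0,-1],
    [[0.065,-0.083,0],0,-1],
    [[0.098,-0.125,0],0,-1],
    [[0.098,-0.125,0],0,-1],
    [[0.098,-0.125,0],0,-1]
  ]
}}

```text
time: 1.98
ee_pos: [0.4271, 0.0644, 0.2449]
tcp_rot: [3.094, 0.545, -0.002]
force: [-0.5, -0.1, -0.4]
grip_width: -0.0003
grasp_force: 0.0
```

```bash
cat >> h.py <<'E'
from scipy.spatial.transform import Rotation as R
G=np.array([.5117,.0513,.08]);RG=R.from_euler('z',20,degrees=True).as_matrix()
def togate(p): return np.round(RG.T@(np.array(p)-G)*1000,1)
def tool():
    o=r.get_obs();T=np.eye(4);T[:3,:3]=R.from_rotvec(o['tcp_rot']).as_matrix();T[:3,3]=o['ee_pos']
    print('t',o['time'],'tcp gate',togate(o['ee_pos']),'toolaxes in gate',np.round(RG.T@T[:3,:3],3).tolist(),'F',np.round(RG.T@o['force'],1),'w',o['grip_width']);return T
E
python3 - <<'E'
from h import *
T=tool();im=r.get_image('wrist');cv2.imwrite('pics/w1.png',im[:,:,::-1])
E
```

```text
t 1.975 tcp gate [-75.   41.2 164.9] toolaxes in gate [[1.0, -0.0, -0.001], [-0.0, -1.0, -0.0], [-0.001, 0.0, -1.0]] F [-0.5  0.1 -0.4] w -0.00028786296693295775
```

View pics/w1.png

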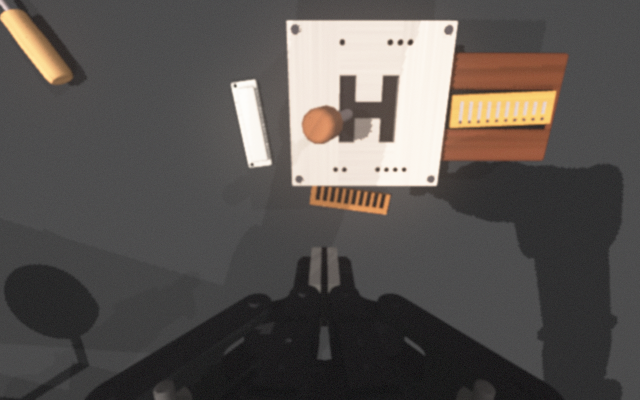

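The wrist view shows the H centred near (368,108), with slots at x 339–356 and 380–397. The knob is centred near (320,125), and the shut fingers are at (324,260).

```bash
python3 - <<'E'
from h import *
T=tool();im=cv2.imread('pics/w1.png')
f=lambda p,z:togate(onz(cast('wrist',p,T),z))
d=biggest(cv2.inRange(im,(0,0,0),(80,80,80)),(333,68,404,150))
q=np.array([f(p[0],.08)[:2] for p in d],np.float32);print('H',cv2.minAreaRect(q),cv2.boundingRect(d))
h=cv2.cvtColor(im,cv2.COLOR_BGR2HSV)
k=biggest(cv2.inRange(h,(3,90,60),(25,255,255)),(295,95,350,150))
(c,rad)=cv2.minEnclosingCircle(k);print(c,rad,f(c,.137),f(cv2.minAreaRect(k)[0],.137))
for c in[(291,24),(455,26),(434,184),(294,183)]:print(f(c,.08))
E
```

```text
t 2.025 tcp gate [-75.2  40.7 164.9] toolaxes in gate [[1.0, -0.001, -0.001], [-0.001, -1.0, -0.0], [-0.001, 0.0, -1.0]] F [-0.2 -0.3  0.2] w 9.856524568590791e-05
H ((-10.509960174560547, 10.612285614013672), (14.304427146911621, 31.507545471191406), 53.811580657958984) (343, 109, 27, 31)
(321.97369384765625, 123.9473648071289) 20.24213218688965 [-8.  40.8 57. ] [-8.2 40.8 57. ]
[73.4 68.1  0. ]
[ 71.9 -76.9   0. ]
[-72.9 -75.6   0. ]
[-71.6  70.3   0. ]
```

The wrist view agrees: the knob is about 8 mm near of the crossing line, at y ≈ +41. I'll descend behind it (robot side), then push forward.

Call:
{"fn": "apply_moves", "kwargs": {
  "increments": [
    [[0.005,0,0.03],0,-1],
    [[0.01,0,0.06],0,-1],
    [[0.013,0,0.09],0,-1],
    [[0.013,0,0.115],0,-1],
    [[0.013,0,0.115],0,-1],
    [[0.018,0,0.115],0,-1],
    [[0.024,0,0.115],0,-1],
    [[0.03,0,0.115],0,-1],
    [[0.034,0,0.115],0,-1],
    [[0.036,0,0.115],0,-1]
  ]
}}

```text
time: 3.28
ee_pos: [0.4617, 0.0774, 0.1304]
tcp_rot: [3.094, 0.545, 0.0]
force: [-0.3, 0.7, 0.2]
grip_width: 0.0
grasp_force: 0.0
```

```bash
python3 - <<'E'
from h import *
T=tool();im=r.get_image('wrist');cv2.imwrite('pics/w2.png',im[:,:,::-1])
E
```

```text
t 3.275 tcp gate [-38.1  41.7  50.4] toolaxes in gate [[1.0, -0.0, 0.0], [-0.0, -1.0, -0.0], [0.0, 0.0, -1.0]] F [-0.   0.7  0.2] w 4.587579653667141e-05
```

View pics/w2.png

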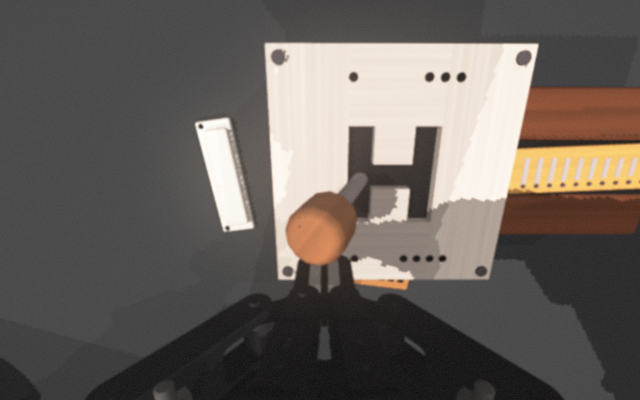

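The knob (320,232) is just ahead of the shut fingers, with no contact yet. The stick enters the gate near (362,178), slightly near of the crossing. I'll push forward gently.

Call:
{"fn": "apply_moves", "kwargs": {
  "increments": [
    [[0.002,0,0],0,-1],
    [[0.004,0,0],0,-1],
    [[0.006,0,0],0,-1],
    [[0.008,0,0],0,-1],
    [[0.01,0,0],0,-1],
    [[0.012,0,0],0,-1],
    [[0.012,0,0],0,-1]
  ]
}}

```text
time: 4.2
ee_pos: [0.4728, 0.0815, 0.1303]
tcp_rot: [-3.094, -0.545, -0.0]
force: [-1.9, -0.1, 0.7]
grip_width: -0.0001
grasp_force: 0.8
```

```bash
python3 - <<'E'
from h import *
T=tool();im=r.get_image('wrist')[:,:,::-1].copy();cv2.imwrite('pics/w3.png',im)
h=cv2.cvtColor(im,cv2.COLOR_BGR2HSV)
k=biggest(cv2.inRange(h,(3,90,60),(25,255,255)),(270,160,380,290));c,rad=cv2.minEnclosingCircle(k)
print(cv2.boundingRect(k),c,rad,togate(onz(cast('wrist',c,T),.141)))
s=r.get_image('scene')[:,:,::-1].copy();t=r.get_image('top')[:,:,::-1].copy()
cv2.imwrite('pics/t3.png',t)
cs=[]
for n,i,roi in(('top',t,(265,185,300,216)),('scene',s,(315,160,345,184))):
    k=biggest(cv2.inRange(cv2.cvtColor(i,cv2.COLOR_BGR2HSV),(5,90,60),(25,255,255)),roi);cs.append(cast(n,cv2.minAreaRect(k)[0]));print(cv2.boundingRect(k))
p,e=meet(*cs);print(togate(p),e)
E
```

```text
t 4.2 tcp gate [-26.2  41.7  50.3] toolaxes in gate [[1.0, -0.0, 0.0], [-0.0, -1.0, 0.0], [0.0, -0.0, -1.0]] F [-1.8  0.5  0.7] w -0.00014145545680839698
(286, 205, 71, 73) (322.5, 240.5) 37.90128707885742 [-1.1 41.2 61. ]Traceback (most recent call last):
  File "<stdin>", line 10, in <module>
  File "h.py", line 20, in biggest
    cs,_=cv2.findContours(z,cv2.RETR_EXTERNAL,cv2.CHAIN_APPROX_NONE);return max(cs,key=cv2.contourArea)
                                                                            ~~~^^^^^^^^^^^^^^^^^^^^^^^^
ValueError: max() iterable argument is empty
```

View pics/w3.png

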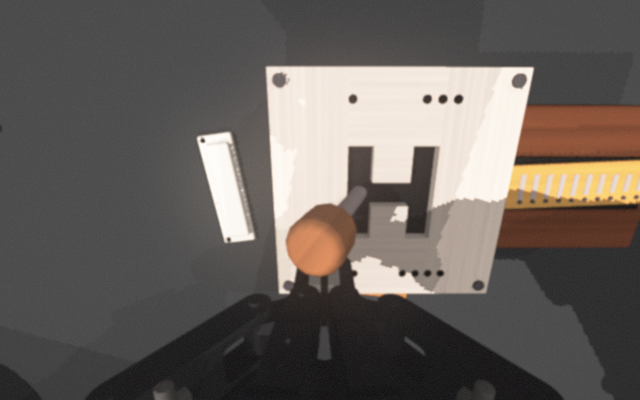

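Contact is at about 1.8 N. The knob's x is now ≈ -1 mm, and the stick at (363,190) is in line with the crossing channel (rows 183–203). For the sideways push I'll turn the tool 90°, so the same narrow finger side does the pushing.

```bash
python3 -c "
from h import *
print(np.round(r.get_obs()['joints'],2))"
```

```text
[ 0.09  0.39 -0.47  2.03  0.25  0.78 -1.75]
```

Call:
{"fn": "apply_moves", "kwargs": {
  "increments": [
    [[-0.01,0,0],0,-1],
    [[-0.03,0,0],0,-1],
    [[-0.05,0,0],0,-1],
    [[-0.05,0,0],0,-1]
  ]
}}

```text
time: 4.85
ee_pos: [0.4243, 0.0634, 0.1303]
tcp_rot: [3.093, 0.544, -0.001]
force: [0.2, 0.3, -0.0]
grip_width: -0.0
grasp_force: 0.0
```

Call:
{"fn": "apply_moves", "kwargs": {
  "increments": [
    [[0,-0.02,0],0.17,-1],
    [[0,-0.04,0],0.35,-1],
    [[0,-0.058,0],0.52,-1],
    [[0,-0.058,0],0.7,-1],
    [[0.01,-0.058,0],0.87,-1],
    [[0.025,-0.058,0],1.05,-1],
    [[0.04,-0.058,0],1.22,-1],
    [[0.06,-0.058,0],1.4,-1],
    [[0.075,-0.058,0],1.57,-1],
    [[0.075,-0.058,0],1.57,-1]
  ]
}}

```text
time: 6.1
ee_pos: [0.4785, 0.1458, 0.131]
tcp_rot: [-2.571, 1.803, -0.006]
force: [0.1, 1.3, 0.1]
grip_width: 0.0001
grasp_force: 0.0
```

```bash
python3 - <<'E'
from h import *
T=tool();im=r.get_image('wrist')[:,:,::-1].copy();cv2.imwrite('pics/w4.png',im)
h=cv2.cvtColor(im,cv2.COLOR_BGR2HSV)
k=biggest(cv2.inRange(h,(3,90,60),(25,255,255)),(230,60,420,290));c,rad=cv2.minEnclosingCircle(k)
print(cv2.boundingRect(k),c,rad,togate(onz(cast('wrist',c,T),.141)))
E
```

```text
t 6.1 tcp gate [  1.2 100.2  51. ] toolaxes in gate [[-0.002, -1.0, 0.004], [-1.0, 0.002, -0.002], [0.002, -0.004, -1.0]] F [0.5 1.2 0.1] w 0.00011236874098496239
(299, 127, 67, 81) (330.0994567871094, 166.89503479003906) 40.105186462402344 [-1.3 40.9 61. ]
```

View pics/w4.png

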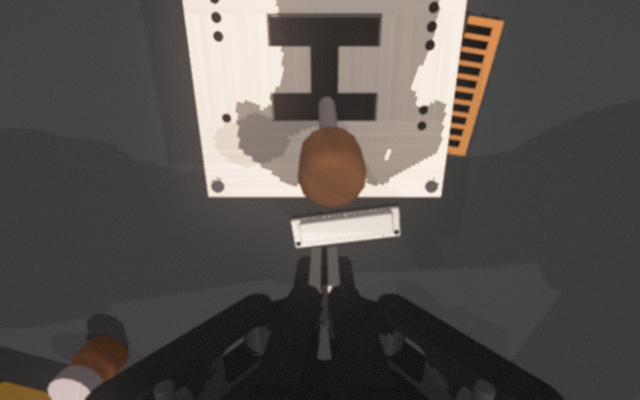

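The stick (327,104) is lined up with the crossing channel (centre column about 324). Next I'll push to the right.

Call:
{"fn": "apply_moves", "kwargs": {
  "increments": [
    [[0.012,0.002,0],0,-1],
    [[0.022,0.002,0],0,-1],
    [[0.03,0.002,0],0,-1],
    [[0.037,0.002,0],0,-1],
    [[0.044,0.002,0],0,-1],
    [[0.051,0.002,0],0,-1],
    [[0.058,0.002,0],0,-1],
    [[0.065,0.002,0],0,-1],
    [[0.072,0.002,0],0,-1],
    [[0.072,0.002,0],0,-1]
  ]
}}

```text
time: 7.4
ee_pos: [0.4993, 0.0751, 0.1303]
tcp_rot: [2.572, -1.803, 0.001]
force: [0.0, 0.7, -0.1]
grip_width: -0.0
grasp_force: 0.0
```

Call:
{"fn": "apply_moves", "kwargs": {
  "increments": [
    [[0.007,0,0],0,-1],
    [[0.014,0,0],0,-1],
    [[0.02,0,0],0,-1],
    [[0.026,0,0],0,-1],
    [[0.032,0,0],0,-1],
    [[0.036,0,0],0,-1],
    [[0.036,0,0],0,-1]
  ]
}}

```text
time: 8.28
ee_pos: [0.5116, 0.0417, 0.1303]
tcp_rot: [2.573, -1.802, 0.001]
force: [-0.4, 0.3, 0.5]
grip_width: -0.0004
grasp_force: 0.1
```

```bash
python3 - <<'E'
from h import *
T=tool();im=r.get_image('wrist')[:,:,::-1].copy();cv2.imwrite('pics/w5.png',im)
h=cv2.cvtColor(im,cv2.COLOR_BGR2HSV)
k=biggest(cv2.inRange(h,(3,90,60),(25,255,255)),(230,60,420,290));c,rad=cv2.minEnclosingCircle(k)
print(cv2.boundingRect(k),c,rad,togate(onz(cast('wrist',c,T),.141)))
E
```

```text
t 8.275 tcp gate [-3.4 -8.9 50.3] toolaxes in gate [[-0.0, -1.0, -0.0], [-1.0, 0.0, -0.0], [0.0, 0.0, -1.0]] F [-0.3  0.4  0.5] w -0.0003790852097086277
(230, 60, 190, 70) (324.6537170410156, 99.4502182006836) 98.86571502685547 [ -3.5 -94.6  61. ]
```

View pics/w5.png

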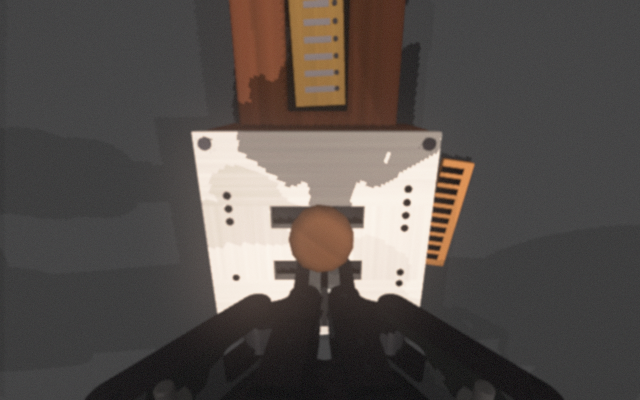

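The knob (321,239) has gone across to y ≈ -34. I'll push the last few millimetres gently until it centres in the right slot.

Call:
{"fn": "apply_moves", "kwargs": {
  "increments": [
    [[0.002,0,0],0,-1],
    [[0.004,0,0],0,-1],
    [[0.006,0,0],0,-1],
    [[0.006,0,0],0,-1]
  ]
}}

```text
time: 8.82
ee_pos: [0.5135, 0.0365, 0.1303]
tcp_rot: [2.574, -1.801, 0.0]
force: [-0.2, 1.9, -1.5]
grip_width: 0.0002
grasp_force: 0.8
```

```bash
cat >> h.py <<'E'
def knob(im,T,roi,z):
    k=biggest(cv2.inRange(cv2.cvtColor(im,cv2.COLOR_BGR2HSV),(3,90,60),(25,255,255)),roi);c,rad=cv2.minEnclosingCircle(k)
    print(cv2.boundingRect(k),c,rad,togate(onz(cast('wrist',c,T),z)))
E
python3 - <<'E'
from h import *
T=tool();im=r.get_image('wrist')[:,:,::-1].copy();cv2.imwrite('pics/w6.png',im)
knob(im,T,(270,150,380,300),.141)
E
```

```text
t 8.825 tcp gate [ -3.3 -14.5  50.3] toolaxes in gate [[0.0, -1.0, -0.0], [-1.0, -0.0, -0.0], [0.0, 0.0, -1.0]] F [ 0.5  1.9 -1.5] w 0.0001702565366476206
(290, 205, 64, 65) (321.5890808105469, 236.59349060058594) 32.56532287597656 [ -2.1 -42.5  61. ]
```

Call:
{"fn": "apply_moves", "kwargs": {
  "increments": [
    [[0.002,0,0],0,-1],
    [[0.003,0,0],0,-1],
    [[0.003,0,0],0,-1]
  ]
}}

```text
time: 9.25
ee_pos: [0.5146, 0.0337, 0.1303]
tcp_rot: [2.574, -1.802, 0.0]
force: [-1.1, 1.9, -0.7]
grip_width: -0.0
grasp_force: 0.9
```

Call:
{"fn": "apply_moves", "kwargs": {
  "increments": [
    [[-0.01,0,0],0,-1],
    [[-0.03,0,0],0,-1],
    [[-0.045,0,0],0,-1],
    [[-0.045,0.025,0],-0.17,-1],
    [[-0.045,0.05,0],-0.35,-1],
    [[-0.045,0.075,0],-0.52,-1],
    [[-0.025,0.08,0],-0.7,-1],
    [[-0.005,0.08,0],-0.87,-1],
    [[0.01,0.08,0],-1.05,-1],
    [[0.022,0.08,0],-1.22,-1]
  ]
}}

```text
time: 10.5
ee_pos: [0.4473, -0.0146, 0.1305]
tcp_rot: [3.141, 0.007, 0.001]
force: [0.2, -0.5, -0.5]
grip_width: -0.0
grasp_force: 0.0
```

Call:
{"fn": "apply_moves", "kwargs": {
  "increments": [
    [[0,0,0],-0.17,-1],
    [[0,0,0],-0.35,-1],
    [[0,0,0],-0.35,-1]
  ]
}}

```text
time: 10.88
ee_pos: [0.447, -0.0141, 0.1304]
tcp_rot: [-3.094, -0.543, -0.001]
force: [0.1, 1.3, -0.8]
grip_width: 0.0002
grasp_force: 0.0
```

```bash
python3 - <<'E'
from h import *
T=tool();im=r.get_image('wrist')[:,:,::-1].copy();cv2.imwrite('pics/w7.png',im)
knob(im,T,(250,80,400,250),.138)
E
```

```text
t 10.875 tcp gate [-83.2 -39.3  50.4] toolaxes in gate [[1.0, -0.001, 0.001], [-0.001, -1.0, -0.0], [0.001, 0.0, -1.0]] F [ 0.5  1.2 -0.8] w 0.00023323231648285508
(297, 80, 82, 66) (337.103515625, 107.0804672241211) 41.31220245361328 [ -1.2 -45.8  58. ]
```

View pics/w7.png

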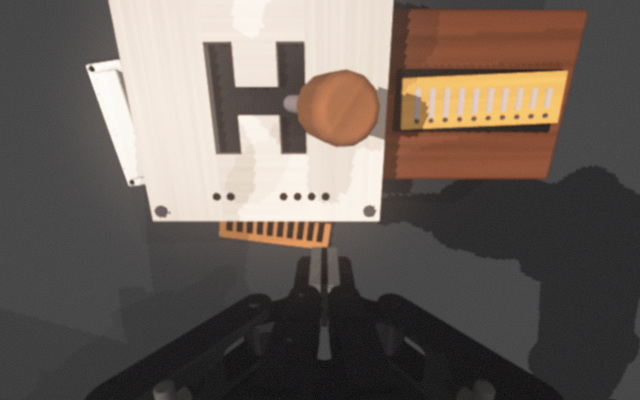

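The lever is now in the right slot, with the stick at (292,103) and the knob at (338,107). I'll lower slightly and push it forward.

Call:
{"fn": "apply_moves", "kwargs": {
  "increments": [
    [[0.015,0.006,0.004],0,-1],
    [[0.03,0.006,0.008],0,-1],
    [[0.04,0.006,0.008],0,-1],
    [[0.047,0.006,0.008],0,-1],
    [[0.054,0.006,0.008],0,-1],
    [[0.061,0.006,0.008],0,-1],
    [[0.068,0.006,0.008],0,-1],
    [[0.075,0.006,0.008],0,-1],
    [[0.082,0.006,0.008],0,-1],
    [[0.088,0.006,0.008],0,-1]
  ]
}}

```text
time: 12.18
ee_pos: [0.5317, 0.0104, 0.122]
tcp_rot: [-3.094, -0.545, 0.001]
force: [-1.8, -1.0, -0.5]
grip_width: 0.0001
grasp_force: 1.1
```

Call:
{"fn": "apply_moves", "kwargs": {
  "increments": [
    [[0.003,0,0],0,-1],
    [[0.005,0,0],0,-1],
    [[0.005,0,0],0,-1]
  ]
}}

```text
time: 12.55
ee_pos: [0.5363, 0.012, 0.1222]
tcp_rot: [-3.094, -0.545, 0.0]
force: [-1.8, -0.5, -1.4]
grip_width: -0.0002
grasp_force: 0.8
```

```bash
python3 - <<'E'
from h import *
T=tool();im=r.get_image('wrist')[:,:,::-1].copy();cv2.imwrite('pics/w8.png',im)
knob(im,T,(250,120,400,300),.13)
E
```

```text
t 12.55 tcp gate [  9.7 -45.3  42.2] toolaxes in gate [[1.0, -0.0, -0.0], [-0.0, -1.0, 0.0], [-0.0, -0.0, -1.0]] F [-1.8  0.2 -1.4] w -0.00018183233165292367
(283, 208, 72, 68) (319.2826232910156, 239.80435180664062) 36.91521453857422 [ 33.7 -44.4  50. ]
```

View pics/w8.png

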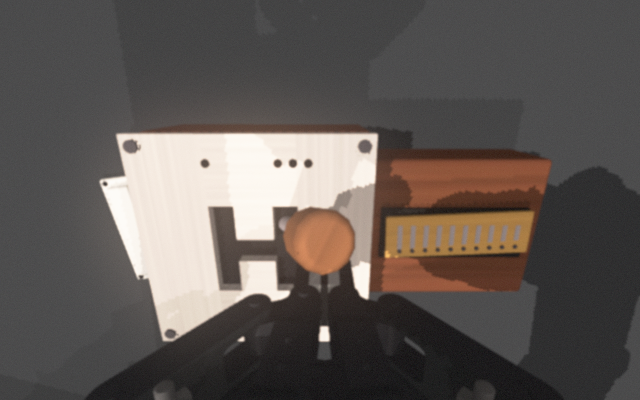

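The knob is on its way: the stick is at (285,224) and there is still a gap to the slot's far end at row 207. I'll keep going in small steps and watch the force.

Call:
{"fn": "apply_moves", "kwargs": {
  "increments": [
    [[0.002,0,0],0,-1],
    [[0.004,0,0],0,-1],
    [[0.006,0,0],0,-1],
    [[0.006,0,0],0,-1]
  ]
}}

```text
time: 13.1
ee_pos: [0.5422, 0.014, 0.1223]
tcp_rot: [3.094, 0.545, 0.0]
force: [-1.9, -0.0, -1.9]
grip_width: -0.0001
grasp_force: 0.9
```

Call:
{"fn": "apply_moves", "kwargs": {
  "increments": [
    [[0.001,0,0],0,-1],
    [[0.002,0,0],0,-1],
    [[0.002,0,0],0,-1]
  ]
}}

```text
time: 13.48
ee_pos: [0.5439, 0.0146, 0.1223]
tcp_rot: [3.094, 0.545, -0.0]
force: [-2.1, 0.1, -1.9]
grip_width: -0.0002
grasp_force: 1.0
```

Call:
{"fn": "apply_moves", "kwargs": {
  "increments": [
    [[0.001,0,0],0,-1],
    [[0.001,0,0],0,-1]
  ]
}}

```text
time: 13.72
ee_pos: [0.5449, 0.015, 0.1223]
tcp_rot: [3.094, 0.545, 0.0]
force: [-2.4, -0.7, -0.7]
grip_width: 0.0002
grasp_force: 1.1
```

Call:
{"fn": "apply_moves", "kwargs": {
  "increments": [
    [[0.001,0,0],0,-1],
    [[0.001,0,0],0,-1]
  ]
}}

```text
time: 13.98
ee_pos: [0.5459, 0.0153, 0.1223]
tcp_rot: [3.094, 0.545, 0.0]
force: [-1.8, -0.4, -1.1]
grip_width: 0.0003
grasp_force: 1.1
```

Not at the stop yet (finger at about x = 20). Continuing in 1 mm steps.

Call:
{"fn": "apply_moves", "kwargs": {
  "increments": [
    [[0.001,0,0],0,-1],
    [[0.001,0,0],0,-1]
  ]
}}

```text
time: 14.22
ee_pos: [0.5468, 0.0157, 0.1223]
tcp_rot: [3.094, 0.545, -0.0]
force: [-1.8, -0.5, -1.1]
grip_width: -0.0001
grasp_force: 1.1
```

Call:
{"fn": "apply_moves", "kwargs": {
  "increments": [
    [[0.001,0,0],0,-1],
    [[0.001,0,0],0,-1]
  ]
}}

```text
time: 14.48
ee_pos: [0.5474, 0.016, 0.1222]
tcp_rot: [3.094, 0.545, -0.001]
force: [-2.1, -0.7, -2.8]
grip_width: -0.0002
grasp_force: 1.7
```

```bash
python3 - <<'E'
from h import *
T=tool();im=r.get_image('wrist')[:,:,::-1].copy();cv2.imwrite('pics/w9.png',im)
knob(im,T,(250,120,400,300),.127)
E
```

```text
t 14.475 tcp gate [ 21.5 -45.4  42.2] toolaxes in gate [[1.0, -0.0, -0.001], [-0.0, -1.0, 0.0], [-0.001, -0.0, -1.0]] F [-2.2  0.1 -2.8] w -0.00021650219661141637
(282, 205, 68, 64) (315.828125, 235.9656219482422) 34.36222457885742 [ 46.  -42.8  47. ]
```

View pics/w9.png

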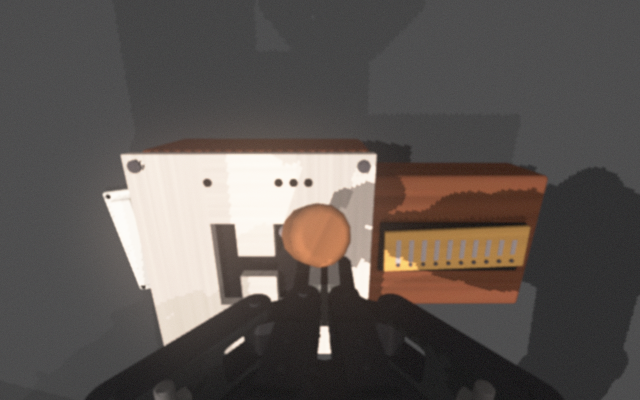

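The knob is at x ≈ 46 and the force is starting to rise. I'll keep stepping 1 mm until the stop is clearly felt.

Call:
{"fn": "apply_moves", "kwargs": {
  "increments": [
    [[0.001,0,0],0,-1],
    [[0.001,0,0],0,-1]
  ]
}}

```text
time: 14.78
ee_pos: [0.5479, 0.0162, 0.122]
tcp_rot: [3.094, 0.545, -0.002]
force: [-5.5, -1.5, -2.2]
grip_width: 0.0001
grasp_force: 2.6
```

Call:
{"fn": "apply_moves", "kwargs": {
  "increments": [
    [[0.001,0,0],0,-1],
    [[0.001,0,0],0,-1]
  ]
}}

```text
time: 15.02
ee_pos: [0.5483, 0.0163, 0.1219]
tcp_rot: [-3.094, -0.545, 0.004]
force: [-7.5, -1.8, -1.2]
grip_width: 0.0003
grasp_force: 3.4
```

Call:
{"fn": "apply_moves", "kwargs": {
  "increments": [
    [[0.001,0,0],0,-1],
    [[0.002,0,0],0,-1],
    [[0.002,0,0],0,-1]
  ]
}}

```text
time: 15.4
ee_pos: [0.549, 0.0166, 0.1217]
tcp_rot: [-3.094, -0.544, 0.008]
force: [-11.6, -2.5, 1.3]
grip_width: -0.0002
grasp_force: 5.5
```

Call:
{"fn": "apply_moves", "kwargs": {
  "increments": [
    [[-0.01,0,0],0,-1],
    [[-0.03,0,0],0,-1],
    [[-0.06,0,0],0,-1],
    [[-0.1,0,0],0,-1],
    [[-0.1,0,-0.05],0,-1],
    [[-0.1,0,-0.1],0,-1],
    [[-0.1,0,-0.13],0,-1],
    [[-0.1,0,-0.13],0,-1],
    [[-0.1,0,-0.13],0,-1]
  ]
}}

```text
time: 16.52
ee_pos: [0.4576, -0.0167, 0.2521]
tcp_rot: [-3.094, -0.545, -0.002]
force: [0.1, 0.4, 0.0]
grip_width: 0.0007
grasp_force: 0.0
```

```bash
python3 - <<'E'
from h import *
T=tool();im=r.get_image('wrist')[:,:,::-1].copy();cv2.imwrite('pics/w10.png',im)
knob(im,T,(290,30,410,150),.127)
E
```

```text
t 16.525 tcp gate [-74.1 -45.4 172.1] toolaxes in gate [[1.0, -0.0, 0.001], [-0.0, -1.0, -0.0], [0.001, 0.0, -1.0]] F [0.2 0.3 0. ] w 0.0006861210968816728
(356, 54, 54, 96) (382.5, 102.0) 53.95610046386719 [  9.7 -95.   47. ]
```

View pics/w10.png

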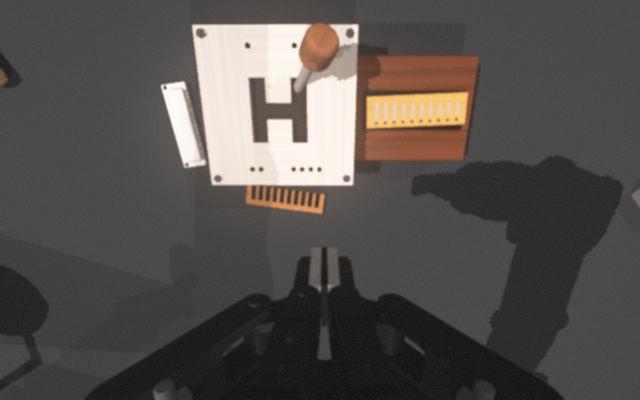

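The lever stands at the far end of the right slot, with the stick at (300,83) and the knob at (320,47). It met the stop at about 12 N, the loose things are where they were, and the arm is clear.

```bash
python3 -c "
from plant import r
print(r.sign_off())"
```

```text
the job is handed in; nothing more can be done
None
```

I pushed the lever in line with the crossing channel, across to the right and home into the third slot, meeting the stop at about 12 N; the arm finished clear and the job was handed in at about 16.6 s.

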